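# Clamp a brass foot plate on a slotted welding fixture with a T-bolt

## Robot

A 6-joint arm with a two-finger parallel gripper is mounted at the origin on the work surface. World frame = base frame: x ahead of the robot, y to its left, z up, the work surface at z = 0. Lengths are in m, angles in degrees, forces in N, time in s.
With the tool pointing down it reaches from about 0.35 to 0.975 m from the base axis. Payload 7.1 kg.
Tool frame: the origin (TCP) lies midway between the tips of the shut fingers; the grasp point (between the pads) lies 19 mm behind it; y points along the fingers, z is the direction in which the jaws open and shut, and the axes are right-handed (so a half turn about y gives the same grasp; the last joint's range is limited). The gripper opens to 88 mm and grips with 3 to 60 N. Pads are 20 mm wide; open, the fingers measure 115 mm over their backs; the gripper's body (75 mm by 178 mm) begins 61 mm behind the grasp point.
Start: joints at [67.666, 24.242, 93.386, -0, 62.372, -1.089], TCP at [0.226, 0.583, 0.223] pointing down, gripper open.
Joint ranges: [-172.04, 172.04], [-51.8, 120.97], [4.93, 147.93], [-75.15, 255.16], [6.16, 154.13], [-145.62, 145.62]. Speed limits (degrees/s): [136.94, 136.94, 172.46, 180, 180, 180].

## Interface

Orientations are given as [roll, pitch, yaw] about the fixed x, y, z axes, in that order (R = Rz(yaw) Ry(pitch) Rx(roll)).
In Python, from station import telemetry, optics, close_job gives the robot as it stands.
- The arm moves only by the shell command python3 -m crank 'ROWS' [OPENING] [FORCE]. ROWS is a JSON object of lists of equal length, an entry for each row: "delta_pos": the shift along the tool's x, y, z scaled (see below), a list of three; "angular": the turn, a rotation vector about the tool's x, y, z scaled (see below), a list of three. A call has 1 to 5 rows; each row shifts and turns the commanded pose from where the row before left it, along the tool's axes as they then stand; what a row does not reach is not made up. The controller multiplies each number of a shift by 800 mm and each number of a turn by 180 degrees. A row lasts 1/8 s, in which the tool goes at most 62.5 mm and 10.7 degrees, less where a joint would pass 70% of its speed; a pose out of reach is approached as far as the arm can. A call with a number of a shift or a turn outside -1 to 1 is refused whole. A call with a gripper value outside its range is refused whole. OPENING is the closure in counts, from 0 (fully open) to 255 (shut), set as the call begins (- or left out, the last holds). The fingers move at their own pace and stop on an object; FORCE is the grip in N (left out, the last holds). Time passes only in rows, so rows that do not move let the fingers close. It gives the time, the measured TCP pose, the force and the opening at its end, in the units of the state.
- telemetry.read_state(): the state, without advancing time (a new reading comes with each control period).
- optics.capture(name): name is "scene" or "side" or "wrist"; returns the picture (400x640x3 uint8, blue, green, red); there is no depth.
- optics.camera_info(name): a dict with "fovy" (degrees; the focal length in pixels is half the picture's height over the tangent of half this angle, whatever the lens; pixels are square), "cx", "cy" (the principal point, pixels), "camera_from_world" (4x4, takes a point from world to camera coordinates); the wrist camera has in their place "mount" (4x4, takes a point from camera to tool coordinates, whose origin is the TCP and whose axes are the tool frame's). Camera axes: x right, y up, looking along -z (the intrinsics and any distortion apply to the point x, -y, -z); pixel columns grow to the right and rows downward; lengths in m; the calibration is good to about 2 mm. A picture is of the moment at which its call begins: read the wrist's pose just before it. camera_info takes no time and is no camera call.
- close_job(): hands the job in, once; it reports no verdict.
The state is a dict: "time": time; "q": joint angles; "qvel": joint speeds; "joint_torque": joint torques, N m; "tool_pos": TCP position; "tool_rot": TCP orientation; "ft_force": force on the tool from outside, world axes, zero at the start; "torque": the same for the moment, N m; "width": finger opening in m.
Only numpy, scipy, OpenCV 4.12 (cv2) and the standard library are available. Lean on these libraries where they do the work, as an engineer would, in place of code of your own. Each camera call takes 0.05 s, during which the arm holds its last target. There are 200 camera calls.

## Task

Take the red-knobbed T-bolt from the green holder, lower its head through the slot of the steel fixture on the open side of the brass foot plate, and slide it along the slot into the plate's notch until it has gently pushed the plate up against the blue stop. There turn the knob clockwise so that the head comes square across the slot, and keep turning until the plate is clamped firmly but not overtightened; let go and leave the other things on the bench alone.

Things in the scene. Friction and masses are not known exactly. Their poses are not given: they have to be found in the camera images.
- fixture: Fixed grey steel fixture block, 240 x 150 x 36 mm (x, y, z). Origin: centre of its underside. One T-slot runs along its x axis at y = 0: mouth 22 mm wide, lips 10 mm thick, below them a cavity 33 mm wide and 18 mm deep, plugged 10 mm deep at both ends. A blue stop, 16 mm high, is fixed on its top, face at x = +90 mm; two blue guide strips, 6 mm high, 74 mm apart, lead up to it.
- slot_entry (a point): A point on the axis of the slot's mouth, level with the fixture's top face, 65 mm towards -x from the fixture's centre: a clear place to lower the head in. Same axes as the fixture.
- plate_center (a point): Centre of the loose brass foot plate, 80 x 70 x 6 mm, 240 to 390 g, lying on the fixture (3 mm above its underside). Its notch, 20 mm wide, 30 mm deep, is open at its -x edge, centred on y = 0, bottom at x = -10 mm. Its +x edge (40 mm from the centre) must meet the stop, 8 to 20 mm away at the start; it slides at 1 to 3 N. Two pins, up to 15 mm high, near its +x corners.
- holder: Fixed green holder, 170 x 80 mm, block 45 mm high at its -x end with a square pocket 40 x 40 mm centred 40 mm towards -x from the origin (centre of the underside); the clamp stands in it on its flange. A loose steel washer lies on its low ledge at the +x end.
- knob: The clamp's knob, its nut (320 g with the bolt). Origin: centre of the pressing foot's underside, z up. Foot 30 mm across, 2 mm thick, greased; then a dark flange 50 mm across up to z = 7 mm; then the red bar grip, 44 mm along x, 14 mm along y, z = 7 to 42 mm. It starts in the holder's pocket, hanging upright on its flange.
- knob_grip (a point): Point to grip, on the knob's axis 30 mm above the foot's underside, half-way along the red bar; x lies along the bar, pinch across y (14 mm). When the head lies lengthwise in the slot the bar stands across the slot (within 15 degrees), so the pads bear flat on it while it is pushed along the slot.
- bolt_head (a point): Centre of the steel T-head under the knob; x along its length. 32 x 19 mm, 9 mm thick, stem 12 mm across. Two corners are rounded: it turns only clockwise (from above) in the cavity, about 93 degrees from lengthwise, then meets the walls. At the start this point is 22.9 to 24.9 mm below the foot's underside. The yellow line on the stud's end, on top of the knob, is parallel to the head.
- bolt: The T-bolt (stem, head). It turns with the knob (thread friction 0.12 N m) until the cavity walls stop the head; then each further clockwise radian of the knob draws it up 4 mm. Play under the lips, foot on the plate: 2.4 to 4.4 mm. Then torque rises with the clamping force: 0.12 N m plus 0.006 per N while turning, about 0.004 per N standing after a small step. 10 to 100 N is right: stop at 0.15 to 0.25 N m standing. It holds when released.
- foot_plate: The brass foot plate as a body (origin: centre of its underside).
- stop: The blue stop fixed on the fixture's top; origin: middle of the foot of its face towards -x.
- washer: Bystander: loose steel thrust washer, 32 mm across, 5 mm thick, on the holder's ledge; leave alone.
- finial: Bystander: brass finial, 44 mm across, 56 mm high; leave alone.
- spanner: Bystander: open-ended spanner lying on the bench; leave alone.
- wire_brush: Bystander: brush lying on the bench; leave alone.
- paste_jar: Bystander: jar 60 mm across, 70 mm high; leave alone.
- parts_tray: Bystander: blue tray 150 x 110 x 50 mm, screwed to the bench.
There are look-alikes about, which are no part of the job. What is shaped like the knob but purple is not meant. Leave any purple look-alike of the foot_plate alone.

How it is judged:
By the outcome, as a careful person would: the job done as asked, in the order asked, and still so for the second after the job is handed in, with the robot touching nothing.
It also fails if it takes over 72 s, if anything falls off the work surface, if the arm or the gripper's body presses on something with over 40 N, if the wrist force passes 120 N, or if a joint passes its speed limit or range.

## Working session

There is one attempt and no reset: what is moved stays moved. The work goes in short steps, Python scripts to look and compute and a shell command to move; the robot and the scene stay as the last step left them, time stands still between calls to the robot, and variables do not carry over. Pictures are saved under pics/ and viewed, about 8 in all and at most 12, crops included, and the job is handed in when it is done.

```bash
ls; mkdir -p pics
python3 - <<'E'
from station import telemetry, optics
import cv2,json
print(telemetry.read_state())
for n in ("scene","side","wrist"):
    im=optics.capture(n); cv2.imwrite(f"pics/{n}0.png",im)
    i=optics.camera_info(n); print(n,i)
E
```

```text
pics
{'time': 0.0, 'q': array([ 6.76692789e+01,  2.42828311e+01,  9.34334581e+01,  5.90669570e-04,
        6.23726915e+01, -1.09034339e+00]), 'qvel': array([-0.03670918, -0.036724  , -0.03048503, -0.01570618,  0.13105137,
        0.00791006]), 'joint_torque': array([-3.95662239e-03, -5.44628441e+01, -2.73676175e+01,  6.42719097e-02,
        2.27233936e-02, -1.32056816e-04]), 'tool_pos': array([0.22619684, 0.58201083, 0.22190525]), 'tool_rot': array([-9.00889547e+01,  2.21600986e-03, -2.12406537e+01]), 'ft_force': array([-0.64936369, -0.47184693, -0.05391385]), 'torque': array([0.00125003, 0.00851418, 0.02364263]), 'width': 0.08740820308799521}
scene {'fovy': 54.253304893196294, 'cx': 321.14001895041315, 'cy': 201.01457784366374, 'camera_from_world': array([[-0.50982819,  0.86027058, -0.00312287,  0.29402354],
       [-0.62991919, -0.37083621,  0.6824092 ,  0.2863337 ],
       [ 0.58589848,  0.3498786 ,  0.7309637 , -1.44612257],
       [ 0.        ,  0.        ,  0.        ,  1.        ]])}
side {'fovy': 42.8011271570839, 'cx': 314.46588694531204, 'cy': 195.78445079610327, 'camera_from_world': array([[ 0.90824056, -0.41808653, -0.0173992 , -0.51354264],
       [ 0.22237325,  0.44701987,  0.86644294, -0.16950791],
       [-0.35447034, -0.79080774,  0.49897284, -1.31487033],
       [ 0.        ,  0.        ,  0.        ,  1.        ]])}
wrist {'fovy': 64.71141271924911, 'cx': 320.8518123719457, 'cy': 194.75303996693373, 'mount': array([[-5.28969051e-04, -9.58893691e-01, -2.83765062e-01,
        -7.79776075e-02],
       [ 1.55601830e-04,  2.83765019e-01, -9.58893837e-01,
        -1.61413895e-01],
       [ 9.99999848e-01, -5.51379526e-04, -8.97299646e-07,
         6.58033274e-04],
       [ 0.00000000e+00,  0.00000000e+00,  0.00000000e+00,
         1.00000000e+00]])}
```

```bash
cd pics; python3 -c "
import cv2,numpy as np
a=cv2.imread('scene0.png');b=cv2.imread('side0.png')
cv2.imwrite('both.png',cv2.resize(np.vstack([a,b]),None,fx=.75,fy=.75,interpolation=3))"
```

```text
(no output)
```

View pics/scene0.png

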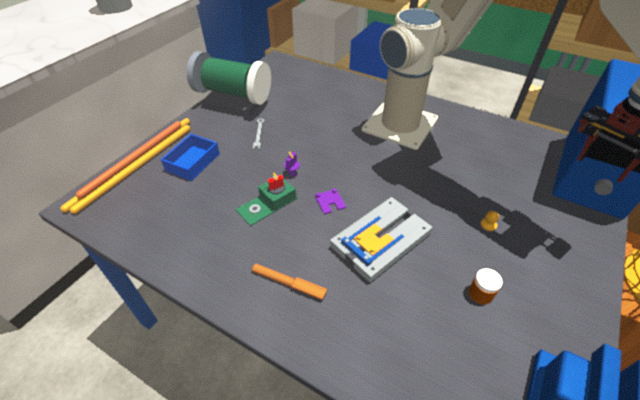

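View pics/side0.png

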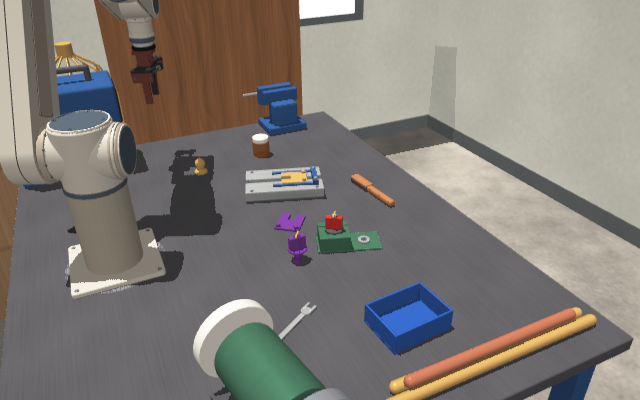

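Scene picture: the fixture is at about (380,238), with the stop at its lower-left end (356,250) and the notch open to the upper right. The knob candidates are red at (277,183) in the green holder and purple at (291,165) on the bench. I take the red one, since it sits in the holder. The brass plate is on the fixture at (372,238); the purple plate at (330,201) is the look-alike. I'll confirm this in an enlarged crop.

```bash
cat > h.py <<'E'
import numpy as np, cv2
from scipy.spatial.transform import Rotation as R
from station import telemetry, optics
def K(i): 
    f=200/np.tan(np.radians(i["fovy"]/2)); return f,i["cx"],i["cy"]
def T_tool(s):
    T=np.eye(4); T[:3,:3]=R.from_euler('xyz',s["tool_rot"],degrees=True).as_matrix(); T[:3,3]=s["tool_pos"]; return T
def cam(name,s=None):
    i=optics.camera_info(name)
    C=i["camera_from_world"] if name!="wrist" else np.linalg.inv(T_tool(s)@i["mount"])
    return K(i),C
def pix2plane(c,uv,z):
    (f,cx,cy),C=c; W=np.linalg.inv(C)
    uv=np.atleast_2d(np.asarray(uv,float)); d=np.c_[(uv[:,0]-cx)/f,-(uv[:,1]-cy)/f,-np.ones(len(uv))]@W[:3,:3].T
    o=W[:3,3]; return o+d*((z-o[2])/d[:,2])[:,None]
def proj(c,P):
    (f,cx,cy),C=c; p=np.atleast_2d(P)@C[:3,:3].T+C[:3,3]
    return np.c_[cx+f*p[:,0]/-p[:,2],cy-f*p[:,1]/-p[:,2]]
E
python3 - <<'E'
from h import *
a=cv2.imread('pics/scene0.png')[150:285,230:440];cv2.imwrite('pics/c1.png',cv2.resize(a,None,fx=3.8,fy=3.8,interpolation=2))
c=cam("scene");b=cam("side")
print("knob sc",pix2plane(c,[(277,183)],.06),"side",pix2plane(b,[(334,223)],.06))
print("fix sc",pix2plane(c,[(331,238),(395,199),(432,230),(369,275)],.036))
print("wristcam xyz now look", pix2plane(cam("wrist",telemetry.read_state()),[(0,0),(640,0),(640,400),(0,400),(320,200)],0))
E
```

```text
knob sc [[ 0.53774921 -0.17375585  0.06      ]] side [[ 0.54550328 -0.16889291  0.06      ]]
fix sc [[0.6175247  0.0548175  0.036     ]
 [0.39913388 0.14459027 0.036     ]
 [0.45512958 0.27676582 0.036     ]
 [0.66948366 0.1919756  0.036     ]]
wristcam xyz now look [[-6.79455209e-02  3.27600375e-01  0.00000000e+00]
 [ 1.80430342e-01  9.66676049e-01 -5.55111512e-17]
 [ 7.52708403e-01  9.14284698e-01  0.00000000e+00]
 [ 3.90830400e-01 -2.22136044e-02  0.00000000e+00]
 [ 2.65659699e-01  5.66094272e-01  0.00000000e+00]]
```

View pics/c1.png

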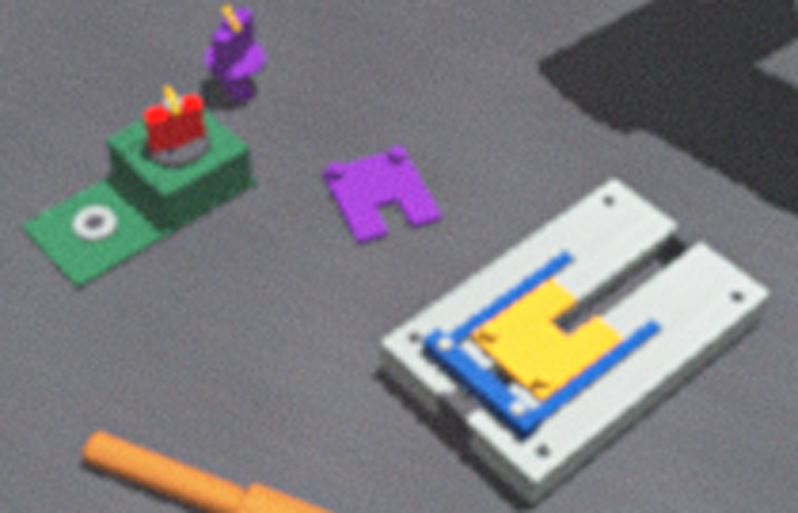

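The crop confirms it: the red knob is in the green holder, with its yellow line roughly perpendicular to the bar. The purple knob and purple plate are the decoys. The brass plate on the fixture has its notch opening away from the blue stop. Next I move over the knob and look with the wrist camera.

Run:
```python
from h import *
c=cam("scene")
q=lambda l:[(230+u/3.8,150+v/3.8) for u,v in l]
b=pix2plane(c,q([(155,113),(195,102)]),.085);y=pix2plane(c,q([(168,88),(178,108)]),.09)
h=pix2plane(c,q([(25,228),(80,285),(160,237),(108,180)]),.012)
print(b,y,h); 
for v in (b,y): d=v[1]-v[0]; print(np.degrees(np.arctan2(d[1],d[0])))
print("purple",pix2plane(c,q([(235,95)]),0))
s=telemetry.read_state();Rt=T_tool(s)[:3,:3]
d=Rt.T@(np.array([.51,-.17,.22])-s["tool_pos"]);print(d/.8, s["tool_pos"])
```

```text
[[ 0.5557256  -0.18026357  0.085     ]
 [ 0.53042669 -0.16106741  0.085     ]] [[ 0.53223965 -0.18435219  0.09      ]
 [ 0.5465015  -0.16502809  0.09      ]] [[ 0.65195421 -0.24245773  0.012     ]
 [ 0.67571574 -0.17112201  0.012     ]
 [ 0.60679591 -0.14762335  0.012     ]
 [ 0.57860264 -0.21821443  0.012     ]]
142.80971804752411
53.57139865575819
purple [[ 4.35356837e-01 -1.93585421e-01  1.11022302e-16]]
[ 0.67121613  0.00349853 -0.74773623] [0.22631739 0.58212872 0.22208926]
```

```bash
A='{"delta_pos":[[0.045,0,-0.05],[0.045,0,-0.05],[0.045,0,-0.05],[0.045,0,-0.05],[0.045,0,-0.05]],"angular":[[0,0,0],[0,0,0],[0,0,0],[0,0,0],[0,0,0]]}' ; 
python3 -m crank '{"delta_pos":[[0.045,0,-0.05],[0.045,0,-0.05],[0.045,0,-0.05],[0.045,0,-0.05],[0.045,0,-0.05]],"angular":[[0,0,0],[0,0,0],[0,0,0],[0,0,0],[0,0,0]]}' 130 20
python3 -m crank '{"delta_pos":[[0.045,0,-0.05],[0.045,0,-0.05],[0.045,0,-0.05],[0.045,0,-0.05],[0.045,0,-0.05]],"angular":[[0,0,0],[0,0,0],[0,0,0],[0,0,0],[0,0,0]]}'
python3 -m crank '{"delta_pos":[[0.045,0,-0.05],[0.045,0,-0.05],[0.045,0,-0.05],[0.045,0,-0.05],[0.045,0,-0.05]],"angular":[[0,0,0],[0,0,0],[0,0,0],[0,0,0],[0,0,0]]}'
python3 -m crank '{"delta_pos":[[0,0,0],[0,0,0],[0,0,0]],"angular":[[0,0.0445,0],[0,0.0445,0],[0,0,0]]}'
python3 - <<'E'
from h import *
s=telemetry.read_state(); im=optics.capture("wrist"); cv2.imwrite("pics/w1.png",im)
np.save("w1.npy",T_tool(s)); print(s["time"],s["q"],s["tool_pos"],s["tool_rot"],s["width"])
E
```

```text
time: 0.78
tool_pos: [0.322, 0.3293, 0.2226]
tool_rot: [-90.0, -0.0, -21.2]
ft_force: [1.0, 0.7, 0.6]
width: 0.0441
time: 1.4
tool_pos: [0.4174, 0.0775, 0.2228]
tool_rot: [-90.0, -0.0, -21.2]
ft_force: [0.9, 0.4, -0.0]
width: 0.0432
time: 2.02
tool_pos: [0.5126, -0.1742, 0.2225]
tool_rot: [-90.0, 0.0, -21.3]
ft_force: [1.1, 0.5, -0.2]
width: 0.0431
time: 2.4
tool_pos: [0.5121, -0.1725, 0.2224]
tool_rot: [-90.0, 0.0, -37.2]
ft_force: [0.4, 0.5, 0.1]
width: 0.0428
2.4 [-1.98789920e+01  1.71971109e+01  1.04124879e+02 -6.84821421e-04
  5.87105444e+01 -7.26634060e+01] [ 0.51210573 -0.17251669  0.22240277] [-9.00102531e+01  3.08818687e-02 -3.72152329e+01] 0.042843023414763315
```

View pics/w1.png

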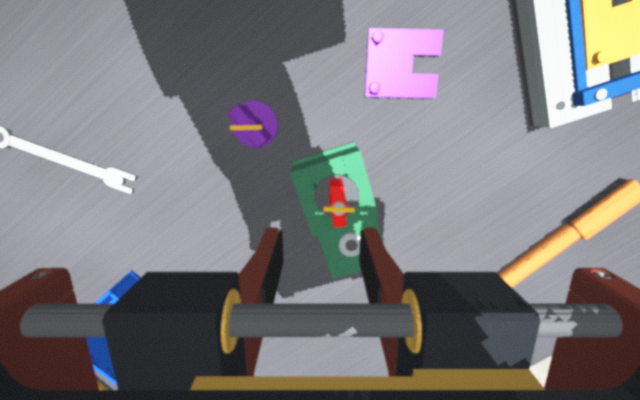

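The wrist view shows the red bar at about (338,203) with the yellow line at (339,209), in the holder between the fingers. The washer is at (350,244) and the purple decoy at (253,125). Next I segment red and yellow.

```bash
cat >> h.py <<'E'
def blobs(im,c,box,zr,zy):
    x0,x1,y0,y1=box; out={}
    hsv=cv2.cvtColor(im,cv2.COLOR_BGR2HSV); H,S,V=cv2.split(hsv)
    red=((H<6)|(H>174))&(S>150)&(V>110); yel=(H>12)&(H<32)&(S>100)&(V>120)
    for n,m,z in (("red",red,zr),("yel",yel,zy)):
        k=np.zeros_like(m); k[y0:y1,x0:x1]=m[y0:y1,x0:x1]
        v,u=np.nonzero(k); P=pix2plane(c,np.c_[u,v],z)[:,:2]; mu=P.mean(0)
        w,e=np.linalg.eigh(np.cov((P-mu).T)); d=e[:,1]
        rect=cv2.minAreaRect((P*1000).astype(np.float32))
        print(n,len(u),"px",u.mean().round(1),v.mean().round(1),"mean",mu.round(4),"std",(np.sqrt(w)*1e3).round(1),"dir",np.degrees(np.arctan2(d[1],d[0])).round(1)%180,"rect",np.round(rect[0],1),np.round(rect[1],1),round(rect[2],1))
E
python3 - <<'E'
from h import *
i=optics.camera_info("wrist"); c=(K(i),np.linalg.inv(np.load("w1.npy")@i["mount"]))
blobs(cv2.imread("pics/w1.png"),c,(315,362,165,235),.085,.09)
a=cv2.imread("pics/w1.png")
print(proj(c,[[.5405,-.1717,.085]]))
cv2.imwrite("pics/c2.png",np.hstack([cv2.resize(a[130:290,270:410],None,fx=3.5,fy=3.5,interpolation=2)]))
E
```

```text
red 506 px 337.1 200.6 mean [ 0.5353 -0.1692] std [ 4.3 15.5] dir 148.7 rect [ 537.4 -170.2] [16.9 49.4] 54.1
yel 174 px 338.5 209.3 mean [ 0.5419 -0.1725] std [2.6 9.2] dir 50.6 rect [ 547.9 -177.6] [30.7 21.9] 50.3
[[338.10649751 206.20828314]]
```

View pics/c2.png

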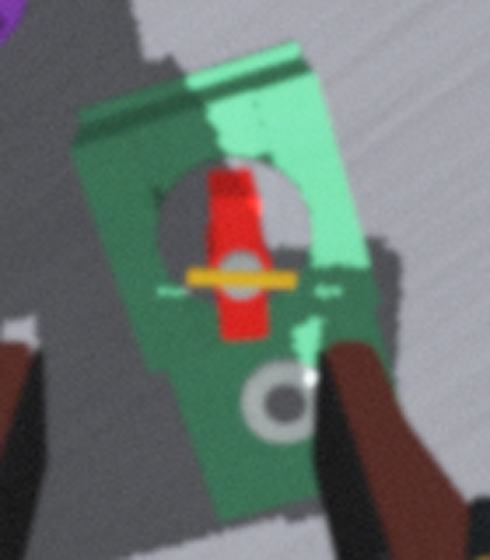

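Run:
```python
from h import *
i=optics.camera_info("wrist"); c=(K(i),np.linalg.inv(np.load("w1.npy")@i["mount"]))
q=lambda l:[(270+u/3.5,130+v/3.5) for u,v in l]
P=pix2plane(c,q([(211,194),(256,194),(268,338),(222,341)]),.085)
print(P.round(4),P.mean(0)); a=lambda d:np.degrees(np.arctan2(d[1],d[0]))
print(a(P[3]-P[0]),a(P[2]-P[1]),np.linalg.norm(P[3]-P[0]),np.linalg.norm(P[1]-P[0]))
for z in (.088,.092,.096):
  Y=pix2plane(c,q([(187,276),(297,281)]),z); print(z,Y.mean(0),a(Y[1]-Y[0]),np.linalg.norm(Y[1]-Y[0]), pix2plane(c,q([(240,275)]),z))
hc=pix2plane(c,q([(78,150),(300,62),(370,268),(150,370)]),.045);print(hc,hc.mean(0),a(hc[2]-hc[1]))
s=telemetry.read_state();Rt=T_tool(s)[:3,:3]
d=Rt.T@(np.array([.541,-.1725,.22])-s["tool_pos"]);print(d/.8)
```

```text
[[ 0.5186 -0.1651  0.085 ]
 [ 0.5262 -0.1551  0.085 ]
 [ 0.5633 -0.1778  0.085 ]
 [ 0.556  -0.189   0.085 ]] [ 0.54102151 -0.1717344   0.085     ]
-32.562210299628795 -31.43920316093053 0.044350778644050605 0.012581596929148928
0.088 [ 0.54305321 -0.17248313  0.088     ] 50.066927214823195 0.031204088696037375 [[ 0.54186021 -0.17232292  0.088     ]]
0.092 [ 0.54179904 -0.17183914  0.092     ] 50.06692721482323 0.030782209130641055 [[ 0.54062217 -0.1716811   0.092     ]]
0.096 [ 0.54054487 -0.17119514  0.096     ] 50.06692721482323 0.03036032956524471 [[ 0.53938413 -0.17103927  0.096     ]]
[[ 0.4911255  -0.19518256  0.045     ]
 [ 0.51070723 -0.12380029  0.045     ]
 [ 0.57864631 -0.1443179   0.045     ]
 [ 0.5639884  -0.22281133  0.045     ]] [ 0.53611686 -0.17152802  0.045     ] -16.804320119692807
[0.02887391 0.00308052 0.02159866]
```

```bash
python3 -m crank '{"delta_pos":[[0.0282,0,0.0226],[0,0.06,0],[0,0.06,0],[0,0.04,0],[0,0,0]],"angular":[[0,0,0],[0,-0.029,0],[0,0,0],[0,0,0],[0,0,0]]}'
python3 - <<'E'
from h import *
s=telemetry.read_state(); im=optics.capture("wrist"); cv2.imwrite("pics/w2.png",im)
c=cam("wrist",s); np.save("w2.npy",T_tool(s))
print(s["tool_pos"],s["tool_rot"],s["ft_force"])
blobs(im,c,(270,400,150,330),.085,.092)
print(proj(c,[[.541,-.1717,.085]]))
cv2.imwrite("pics/c3.png",cv2.resize(im[130:400,200:460],None,fx=2,fy=2,interpolation=2))
E
```

```text
time: 3.08
tool_pos: [0.5394, -0.1708, 0.0925]
tool_rot: [-90.1, 0.3, -31.9]
ft_force: [-1.5, 0.1, -0.0]
width: 0.043
[ 0.53944019 -0.17077278  0.09253864] [-90.06622533   0.28806911 -31.89927017] [-1.48731112  0.09713904 -0.00864193]
red 1488 px 319.6 229.7 mean [ 0.5337 -0.1673] std [ 4.2 15.5] dir 147.7 rect [ 536.4 -169.2] [16.9 51.5] 58.8
yel 476 px 319.0 249.1 mean [ 0.5408 -0.172 ] std [1.8 9. ] dir 50.8 rect [ 540.8 -172.5] [23.  26.1] 2.3
[[319.84832578 243.83926424]]
```

View pics/c3.png

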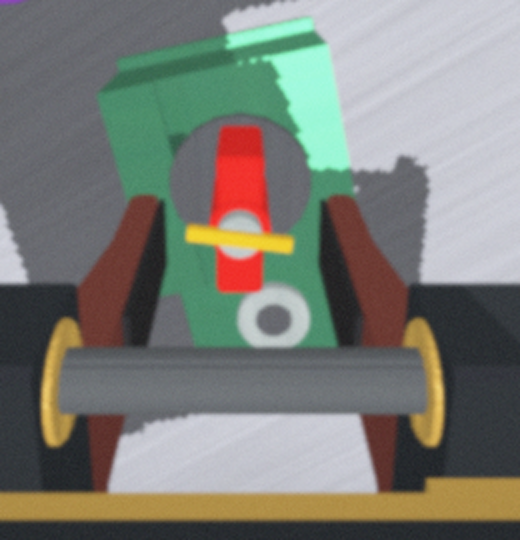

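Fingers straddle the bar squarely, with the bar at (240,230) in the crop midway between pads. Next: descend and grip.

```bash
python3 -m crank '{"delta_pos":[[0.0022,0.025,0],[0,0.0225,0],[0,0,0],[0,0,0]],"angular":[[0,0,0],[0,0,0],[0,0,0],[0,0,0]]}'
python3 -m crank '{"delta_pos":[[0,0,0],[0,0,0],[0,0,0],[0,0,0]],"angular":[[0,0,0],[0,0,0],[0,0,0],[0,0,0]]}' 255 40
```

```text
time: 3.62
tool_pos: [0.5428, -0.1726, 0.0568]
tool_rot: [-90.0, 0.0, -32.0]
ft_force: [-0.4, -0.3, -0.1]
width: 0.0434
time: 4.12
tool_pos: [0.5428, -0.1728, 0.057]
tool_rot: [-90.0, -0.0, -32.0]
ft_force: [-0.6, -1.2, 3.0]
width: 0.0136
```

```bash
python3 -m crank '{"delta_pos":[[0,-0.015,0],[0,-0.035,0],[0,-0.045,0],[0,0,0]],"angular":[[0,0,0],[0,0,0],[0,0,0],[0,0,0]]}'
python3 -m crank '{"delta_pos":[[-0.044,0,0.053],[-0.044,0,0.053],[-0.044,0,0.053],[-0.044,0,0.053],[-0.044,0,0.053]],"angular":[[0,0,0],[0,0,0],[0,0,0],[0,0,0],[0,0,0]]}'
python3 -m crank '{"delta_pos":[[0,0,0],[0,0,0],[0,0,0],[0,0,0],[0,0,0]],"angular":[[0,0.0576,0],[0,0.0576,0],[0,0.0576,0],[0,0.0576,0],[0,0.0576,0]]}'
python3 -m crank '{"delta_pos":[[0,0,0],[0,0,0],[0,0,0],[0,0,0]],"angular":[[0,0.0576,0],[0,0.0576,0],[0,0,0],[0,0,0]]}'
python3 - <<'E'
from h import *
s=telemetry.read_state(); im=optics.capture("wrist"); cv2.imwrite("pics/w3.png",im)
c=cam("wrist",s); np.save("w3.npy",T_tool(s))
print(s["time"],s["tool_pos"],s["tool_rot"],s["ft_force"],s["q"])
cv2.imwrite("pics/w3b.png",cv2.resize(im,None,fx=1.25,fy=1.25,interpolation=2))
E
```

```text
time: 4.62
tool_pos: [0.5446, -0.1731, 0.1354]
tool_rot: [-89.9, -0.3, -32.1]
ft_force: [0.7, 0.5, -3.2]
width: 0.0137
time: 5.25
tool_pos: [0.5047, 0.1021, 0.1315]
tool_rot: [-90.1, 0.1, -32.1]
ft_force: [1.0, -0.0, -3.9]
width: 0.0137
time: 5.88
tool_pos: [0.5049, 0.1004, 0.1313]
tool_rot: [-90.1, -0.0, -84.2]
ft_force: [-0.0, 0.3, -2.3]
width: 0.0137
time: 6.38
tool_pos: [0.5055, 0.1004, 0.132]
tool_rot: [-90.1, -0.0, -104.4]
ft_force: [1.0, -0.9, -3.2]
width: 0.0138
6.375 [0.50550125 0.10043658 0.13200725] [-9.00635408e+01 -2.67474161e-02 -1.04418127e+02] [ 0.95075697 -0.86899021 -3.20323413] [9.91343989e+00 2.27162860e+01 1.10816126e+02 2.49134630e-03
 4.65365048e+01 2.43298668e+01]
```

View pics/w3b.png

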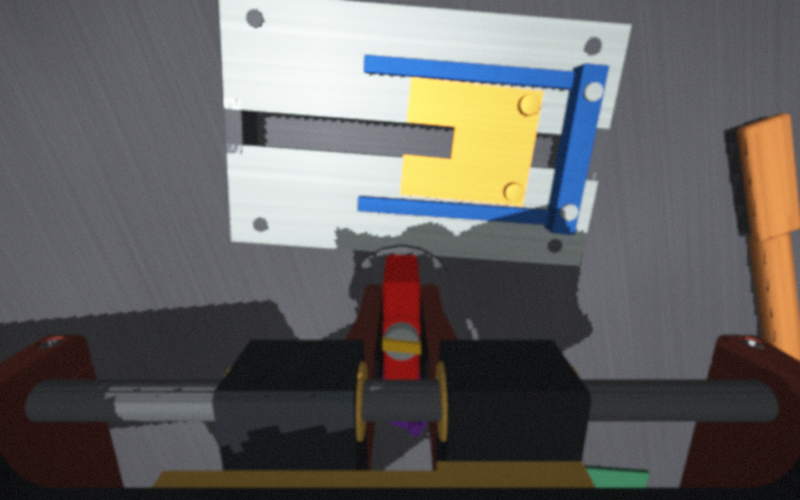

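Wrist view: fixture top (220,0)–(630,265), slot from (243,130) to the plate notch at (455,142), stop at (580,150), and the knob held at (402,300). Next I extract the slot edges numerically.

```bash
cat > fx.py <<'E'
from h import *
def slot(im,c,us,vr,zt=.036):
    g=cv2.GaussianBlur(cv2.cvtColor(im,cv2.COLOR_BGR2GRAY),(3,3),0).astype(float); U=[];L=[]
    for u in us:
        p=np.diff(g[vr[0]:vr[1],u]); 
        for k,l in ((np.argmin(p),U),(np.argmax(p),L)):
            w=abs(p[k-2:k+3]); l.append((u,vr[0]+.5+(np.arange(k-2,k+3)*w).sum()/w.sum()))
    res=[]
    for l in (U,L):
        P=pix2plane(c,l,zt)[:,:2]; vx,vy,x,y=cv2.fitLine((P*1000).astype(np.float32),cv2.DIST_HUBER,0,.1,.1).ravel()
        if vx<0: vx,vy=-vx,-vy
        r=(P*1000-[x,y])@[-vy,vx]; res.append((np.array([vx,vy]),np.array([x,y])))
        print("edge yaw",np.degrees(np.arctan2(vy,vx)).round(2),"pt",x.round(1),y.round(1),"rms",r.std().round(2))
    d=res[0][0]+res[1][0]; d/=np.linalg.norm(d); n=np.array([-d[1],d[0]])
    o=[r[1]@n for r in res]; print("width",o[0]-o[1],"offset mid",np.mean(o),"yaw",np.degrees(np.arctan2(d[1],d[0])))
    return d,n,np.mean(o)
E
python3 - <<'E'
from fx import *
i=optics.camera_info("wrist"); T=np.load("w3.npy"); c=(K(i),np.linalg.inv(T@i["mount"]))
im=cv2.imread("pics/w3.png")
d,n,o=slot(im,c,range(215,315,2),(70,145))
q=lambda l:[(u/1.25,v/1.25) for u,v in l]
pr=lambda nm,l,z:print(nm,[(round(p[:2]@d*1000,1),round(p[:2]@n*1000-o,1)) for p in pix2plane(c,q(l),z)])
pr("corners BL,BR,TR",[(231,241),(580,265),(630,25)],.036)
pr("holes",[(255,18),(592,45),(260,225),(555,245)],.036)
pr("plate TL,TR,BR,BL,notch bottom",[(411,79),(543,91),(524,206),(401,194),(454,142)],.042)
pr("stop face top",[(583,70),(553,230)],.052)
# knob in tool frame: stud end at z = TCP-.057+.092
z=T[2,3]+.035; blobs(im,c,(300,345,195,305),z-.007,z)
g=q([(402,342)]); p=pix2plane(c,g,z)[0]; print("stud",p, "tool",np.linalg.inv(T)@np.r_[p,1])
for y in (1,2):
  i2=np.load(f"w{y}.npy") if y==2 else None
T2=np.load("w2.npy"); c2=(K(i),np.linalg.inv(T2@i["mount"])); p=pix2plane(c2,[(200+120,130+117)],.092)[0]; print("w2 stud",p)
Y=pix2plane(c2,[(200+186/2,130+233/2),(200+293/2,130+245/2)],.092);dd=Y[1]-Y[0];print("yellow yaw w2",np.degrees(np.arctan2(dd[1],dd[0])))
E
python3 -c "
import cv2;im=cv2.imread('pics/w3.png')
cv2.imwrite('pics/c4.png',cv2.resize(im[190:320,285:360],None,fx=6,fy=4.6,interpolation=2))"
```

```text
edge yaw -18.64 pt 489.2 191.7 rms 0.09
edge yaw -18.69 pt 479.8 172.2 rms 0.06
width 21.48523 offset mid 327.40796 yaw -18.664965
corners BL,BR,TR [(np.float64(331.3), np.float64(-75.1)), (np.float64(571.0), np.float64(-74.4)), (np.float64(570.0), np.float64(74.6))]
holes [(np.float64(351.6), np.float64(61.9)), (np.float64(550.1), np.float64(62.4)), (np.float64(351.2), np.float64(-62.4)), (np.float64(551.1), np.float64(-61.5))]
plate TL,TR,BR,BL,notch bottom [(np.float64(444.7), np.float64(35.2)), (np.float64(523.7), np.float64(34.4)), (np.float64(523.7), np.float64(-35.3)), (np.float64(443.9), np.float64(-33.5)), (np.float64(474.1), np.float64(1.2))]
stop face top [(np.float64(541.0), np.float64(46.0)), (np.float64(541.2), np.float64(-47.5))]
red 1420 px 320.6 257.0 mean [0.5074 0.1085] std [ 3.8 13.7] dir 75.5 rect [507.9 109.5] [50.5 13.2] 74.9
yel 229 px 321.0 277.7 mean [0.506  0.1023] std [1.2 3.8] dir 157.3 rect [506.  102.3] [ 4.2 13.1] 67.2
stud [0.50677747 0.10423174 0.16700725] tool [-3.97706584e-03 -3.50021617e-02  2.52222135e-04  1.00000000e+00]
w2 stud [ 0.53923768 -0.17126972  0.092     ]
yellow yaw w2 51.12739604494778
```

View pics/c4.png

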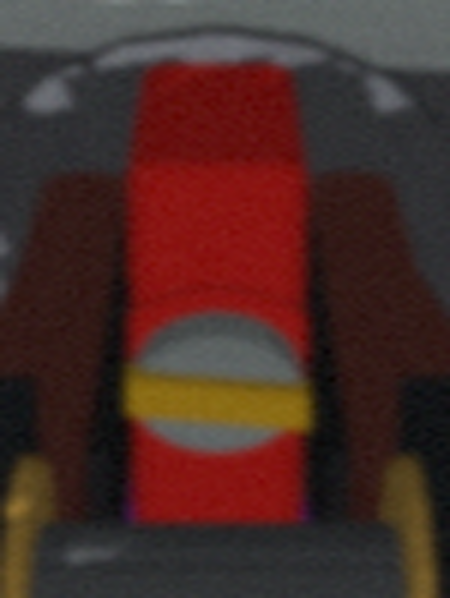

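Run:
```python
from fx import *
i=optics.camera_info("wrist")
def tl(T,uv,z):
    p=pix2plane((K(i),np.linalg.inv(T@i["mount"])),uv,z); return (np.c_[p,np.ones(len(p))]@np.linalg.inv(T).T)[:,:3]*1000
T2=np.load("w2.npy");T3=np.load("w3.npy")
off=np.r_[np.linalg.inv(T2)@[.5428,-.1728,.0569,1]][:3]*1000
print("w2 bar ends rel grasp TCP",tl(T2,[(320,207.5),(320,276)],.085)-off)
print("w2 stud rel",[(tl(T2,[(320,247)],z)-off)[0,[0,2]].round(1) for z in (.086,.089,.092)])
z=T3[2,3]
print("w3 far bar end",tl(T3,[(321,225.9)],z+.028))
Y=[(285+125/6,190+385/4.6),(285+312/6,190+412/4.6)]
for h in (.029,.032,.035):
  y=tl(T3,Y,z+h); d=y[1]-y[0]; print(h,"yellow mid",y.mean(0).round(1),"disc",tl(T3,[(285+218/6,190+385/4.6)],z+h).round(1),"len",np.hypot(d[0],d[2]),"rel tool yaw",np.degrees(np.arctan2(d[2],d[0])))
```

```text
w2 bar ends rel grasp TCP [[-25.03646393 -27.97376678  -0.63055217]
 [ 18.51068106 -28.19270175  -0.64038571]]
w2 stud rel [array([-1.1, -0.6]), array([-2.6, -0.6]), array([-4. , -0.6])]
w3 far bar end [[-2.42309204e+01 -2.80113077e+01 -2.18862863e-02]]
0.029 yellow mid [  1.2 -29.    0.2] disc [[ -0.4 -29.    0.1]] len 15.091784301541086 rel tool yaw 78.02918700913106
0.032 yellow mid [ -0.6 -32.    0.2] disc [[ -2.2 -32.    0.1]] len 14.749765369438197 rel tool yaw 78.029187009131
0.035 yellow mid [ -2.4 -35.    0.2] disc [[ -3.9 -35.    0.1]] len 14.40774643733536 rel tool yaw 78.02918700913106
```

```bash
python3 -m crank '{"delta_pos":[[-0.0451,0,-0.0345],[-0.0451,0,-0.0345],[0,0,0],[0,0.03,0],[0,0.03,0]],"angular":[[0,0,0],[0,0,0],[0,-0.0205,0],[0,0,0],[0,0,0]]}'
python3 -m crank '{"delta_pos":[[0,0,0],[0,0,0]],"angular":[[0,0,0],[0,0,0]]}'
python3 - <<'E'
from h import *
s=telemetry.read_state(); im=optics.capture("wrist"); cv2.imwrite("pics/w4.png",im)
c=cam("wrist",s); T=T_tool(s); np.save("w4.npy",T)
print(s["time"],s["tool_pos"],s["tool_rot"],s["ft_force"])
k=T@[-.0027,.014,0,1]; d=np.array([.9474,-.32]);n=np.array([.32,.9474])
print("axis s,t",k[:2]@d*1000,k[:2]@n*1000-327.4,"foot z",k[2])
cv2.imwrite("pics/c5.png",cv2.resize(im[60:320,180:500],None,fx=2.4,fy=2.3,interpolation=2))
E
```

```text
time: 7.05
tool_pos: [0.471, 0.1846, 0.0844]
tool_rot: [-89.9, 0.0, -100.8]
ft_force: [0.5, 0.9, -3.4]
width: 0.0139
time: 7.3
tool_pos: [0.4712, 0.1844, 0.0852]
tool_rot: [-90.0, 0.0, -100.9]
ft_force: [0.0, 0.3, -2.3]
width: 0.0137
7.3 [0.47121469 0.18436476 0.0851988 ] [-8.99730156e+01  1.68375370e-02 -1.00889016e+02] [ 0.04673834  0.28722211 -2.29956315]
axis s,t 387.0728306317874 0.7359848710828487 foot z 0.07119960034032968
```

View pics/c5.png

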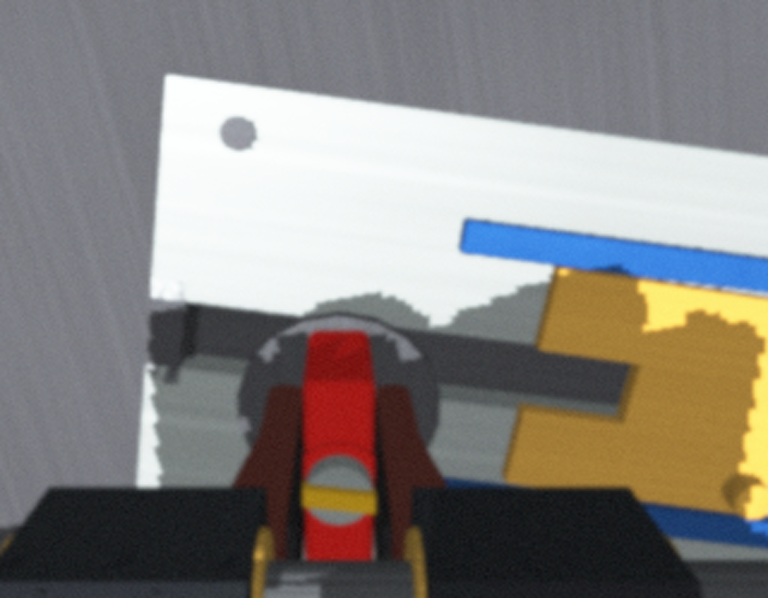

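The knob hangs over the slot, with the slot visible on both sides of the flange at (220,335) and (480,370). I'll re-measure the slot from here.

Run:
```python
from fx import *
i=optics.camera_info("wrist"); T=np.load("w4.npy"); c=(K(i),np.linalg.inv(T@i["mount"]))
im=cv2.imread("pics/w4.png")
for us in (range(366,396,2),range(264,279,1)):
    d,n,o=slot(im,c,us,(188,245))
    k=T@[-.0027,.014,0,1]; print("axis t (at local slot)",k[:2]@n*1000-o)
def tl(uv,z):
    p=pix2plane(c,uv,z); return (np.c_[p,np.ones(len(p))]@np.linalg.inv(T).T)[:,:3]*1000
z=T[2,3]
print("bar far end",tl([(180+340/2.4,60+357/2.3)],z+.028), "flange far edge",tl([(180+340/2.4,60+316/2.3)],z-.007))
```

```text
Traceback (most recent call last):
  File "fx.py", line 7, in slot
    w=abs(p[k-2:k+3]); l.append((u,vr[0]+.5+(np.arange(k-2,k+3)*w).sum()/w.sum()))
                                             ~~~~~~~~~~~~~~~~~~^~
ValueError: operands could not be broadcast together with shapes (5,) (0,)
```

Run:
```python
from fx import *
i=optics.camera_info("wrist"); T=np.load("w4.npy"); c=(K(i),np.linalg.inv(T@i["mount"]))
im=cv2.imread("pics/w4.png")
g=cv2.cvtColor(im,cv2.COLOR_BGR2GRAY)
print(g[188:246:1,380]);print(g[180:246,266])
def tl(uv,z):
    p=pix2plane(c,uv,z); return (np.c_[p,np.ones(len(p))]@np.linalg.inv(T).T)[:,:3]*1000
z=T[2,3]
print("bar far end",tl([(180+340/2.4,60+357/2.3)],z+.028), "flange far edge",tl([(180+340/2.4,60+316/2.3)],z-.007))
```

```text
[240 240 239 232 197 154 128 123 126 127 125 123 122 122 123 120 125 121
 105  84  65  59  58  57  57  65  60  63  58  58  57  60  62  59  64  58
  58  59  58  63  69  82  95  94  93  94  89  99 112 122 122 122 122 125
 127 121 121 124]
[247 247 246 246 245 246 246 245 244 242 238 218 159  93  65  59  57  61
  57  62  64  62  60  61  61  61  60  60  63  66  56  60  61  65  76  89
  93  97  94  94  93 107 118 126 126 127 127 129 130 128 127 128 126 127
 124 126 127 127 124 125 125 127 132 131 133 134]
bar far end [[-29.38155774 -27.9912221    0.31390801]] flange far edge [[-27.10109363   7.00817056   0.43585295]]
```

Run:
```python
from fx import *
i=optics.camera_info("wrist"); T=np.load("w4.npy"); c=(K(i),np.linalg.inv(T@i["mount"]))
P=pix2plane(c,[(266,192.4),(380,207),(266,221.4),(380,235.6)],.036)[:,:2]*1000
a=lambda v:np.degrees(np.arctan2(v[1],v[0]))
d=np.array([.9474,-.32]);n=np.array([.32,.9474])
print(a(P[1]-P[0]),a(P[3]-P[2]),P@n-327.4)
k=(T@[-.0025,.014,0,1])[:2]*1000;print(k@n-327.4)
T=np.load("w3.npy");g=cv2.cvtColor(cv2.imread("pics/w3.png"),cv2.COLOR_BGR2GRAY)
print(g[80:140,260])
```

```text
-18.521338504576033 -18.526572814363043 [ 10.63896514  10.83812973 -10.82087    -10.62372035]
0.5378264173171488
[247 247 248 247 246 246 246 246 246 245 245 238 205 130  71  69  99 122
 132 137 135 136 142 138 143 140 139 136 134 132 137 137 137 133 136 135
 132 133 132 132 148 193 229 240 242 243 242 242 242 242 240 240 240 240
 240 240 240 238 237 237]
```

```bash
python3 -m crank '{"delta_pos":[[0.0006,0.006,0],[0,0.006,0],[0,0.003,0],[0,0,0]],"angular":[[0,0,0],[0,0,0],[0,0,0],[0,0,0]]}'
```

```text
time: 7.85
tool_pos: [0.4706, 0.1837, 0.0725]
tool_rot: [-90.0, -0.0, -100.9]
ft_force: [0.2, 0.0, -3.6]
width: 0.0141
```

```bash
python3 -m crank '{"delta_pos":[[0,0.005,0],[0,0.005,0],[0,0.005,0],[0,0.004,0],[0,0,0]],"angular":[[0,0,0],[0,0,0],[0,0,0],[0,0,0],[0,0,0]]}'
python3 -c "
from station import telemetry as t
s=t.read_state();print(s['tool_pos'],s['ft_force'],s['torque'],s['q'])"
```

```text
time: 8.48
tool_pos: [0.4705, 0.1837, 0.0572]
tool_rot: [-90.0, -0.0, -100.9]
ft_force: [0.9, -1.2, -3.6]
width: 0.0134
[0.47051662 0.18371563 0.05715411] [ 0.87151002 -1.24218392 -3.60975747] [-0.12120525  0.06244298 -0.0419916 ] [1.99783618e+01 2.95776343e+01 1.13779330e+02 2.38327563e-04
 3.66790569e+01 3.09076753e+01]
```

```bash
python3 -m crank '{"delta_pos":[[0.0029,0,0.0217],[0.0029,0,0.0217],[0,0,0]],"angular":[[0,0,0],[0,0,0],[0,0,0]]}'
python3 -m crank '{"delta_pos":[[0.00133,0,0.0099],[0.00133,0,0.0099],[0.00133,0,0.0099],[0.00133,0,0.0099],[0,0,0]],"angular":[[0,0,0],[0,0,0],[0,0,0],[0,0,0],[0,0,0]]}'
python3 -c "
from station import telemetry as t
s=t.read_state();print(s['tool_pos'],s['ft_force'],s['torque'])"
```

```text
time: 8.85
tool_pos: [0.5063, 0.1723, 0.0578]
tool_rot: [-89.9, 0.1, -101.0]
ft_force: [0.5, 0.5, -3.4]
width: 0.014
time: 9.48
tool_pos: [0.535, 0.1623, 0.0575]
tool_rot: [-90.0, 0.0, -101.0]
ft_force: [-0.0, -0.3, -2.7]
width: 0.014
[0.53495639 0.16232796 0.05752572] [-0.02327948 -0.29355842 -2.6602913 ] [-0.08653279  0.08913328 -0.00266408]
```

```bash
python3 -m crank '{"delta_pos":[[0.0009,0,0.0065],[0.0009,0,0.0065],[0,0,0]],"angular":[[0,0,0],[0,0,0],[0,0,0]]}'
for k in 1 2 3; do
python3 -m crank '{"delta_pos":[[0.00033,0,0.0025],[0.00033,0,0.0025]],"angular":[[0,0,0],[0,0,0]]}'
done
```

```text
time: 9.85
tool_pos: [0.5447, 0.159, 0.0575]
tool_rot: [-90.0, 0.0, -100.9]
ft_force: [-0.5, 0.7, -3.5]
width: 0.0138
time: 10.1
tool_pos: [0.5477, 0.1578, 0.0574]
tool_rot: [-90.0, -0.0, -100.9]
ft_force: [-1.3, 0.4, -2.5]
width: 0.0141
time: 10.35
tool_pos: [0.5514, 0.1565, 0.0574]
tool_rot: [-90.0, -0.0, -100.9]
ft_force: [-2.7, -0.1, -2.2]
width: 0.0139
time: 10.6
tool_pos: [0.5557, 0.1552, 0.0574]
tool_rot: [-90.0, -0.0, -100.9]
ft_force: [-1.7, -0.0, -2.5]
width: 0.0136
```

```bash
python3 -m crank '{"delta_pos":[[0.00033,0,0.0025],[0.00033,0,0.0025],[0,0,0]],"angular":[[0,0,0],[0,0,0],[0,0,0]]}'
python3 -m crank '{"delta_pos":[[0.00017,0,0.00125],[0.00017,0,0.00125],[0,0,0]],"angular":[[0,0,0],[0,0,0],[0,0,0]]}'
python3 -m crank '{"delta_pos":[[0.00017,0,0.00125],[0,0,0]],"angular":[[0,0,0],[0,0,0]]}'
```

```text
time: 10.98
tool_pos: [0.5599, 0.1539, 0.0575]
tool_rot: [-90.0, 0.0, -100.9]
ft_force: [-0.9, -0.5, -3.9]
width: 0.0138
time: 11.35
tool_pos: [0.5615, 0.1533, 0.0575]
tool_rot: [-90.0, -0.0, -100.9]
ft_force: [-1.9, -0.3, -3.6]
width: 0.0135
time: 11.6
tool_pos: [0.5624, 0.153, 0.0575]
tool_rot: [-90.0, -0.0, -100.9]
ft_force: [-2.1, 0.9, -2.9]
width: 0.0139
```

```bash
python3 -m crank '{"delta_pos":[[0.0001,0,0.0008],[0,0,0]],"angular":[[0,0,0],[0,0,0]]}'
python3 -m crank '{"delta_pos":[[0.0001,0,0.0008],[0,0,0]],"angular":[[0,0,0],[0,0,0]]}'
python3 -m crank '{"delta_pos":[[0.0001,0,0.0008],[0,0,0]],"angular":[[0,0,0],[0,0,0]]}'
```

```text
time: 11.85
tool_pos: [0.563, 0.1528, 0.0575]
tool_rot: [-90.0, 0.0, -100.9]
ft_force: [-1.0, 1.1, -4.2]
width: 0.0142
time: 12.1
tool_pos: [0.5636, 0.1526, 0.0574]
tool_rot: [-90.0, -0.0, -100.9]
ft_force: [-2.1, 1.2, -2.6]
width: 0.0137
time: 12.35
tool_pos: [0.5638, 0.1524, 0.0574]
tool_rot: [-90.1, -0.0, -100.9]
ft_force: [-4.8, 2.0, -1.8]
width: 0.0138
```

```bash
python3 -m crank '{"delta_pos":[[0.00006,0,0.0005],[0,0,0]],"angular":[[0,0,0],[0,0,0]]}'
python3 - <<'E'
from h import *
s=telemetry.read_state(); im=optics.capture("wrist"); cv2.imwrite("pics/w5.png",im); np.save("w5.npy",T_tool(s)); print(s["ft_force"],s["torque"])
cv2.imwrite("pics/c6.png",cv2.resize(im[100:330,240:500],None,fx=3,fy=2.6,interpolation=2))
E
```

```text
time: 12.6
tool_pos: [0.5639, 0.1523, 0.0574]
tool_rot: [-90.1, -0.0, -100.9]
ft_force: [-4.4, 1.9, -0.6]
width: 0.0139
[-4.36158452  1.86695345 -0.62351054] [0.23396521 1.12687799 0.0721664 ]
```

View pics/c6.png

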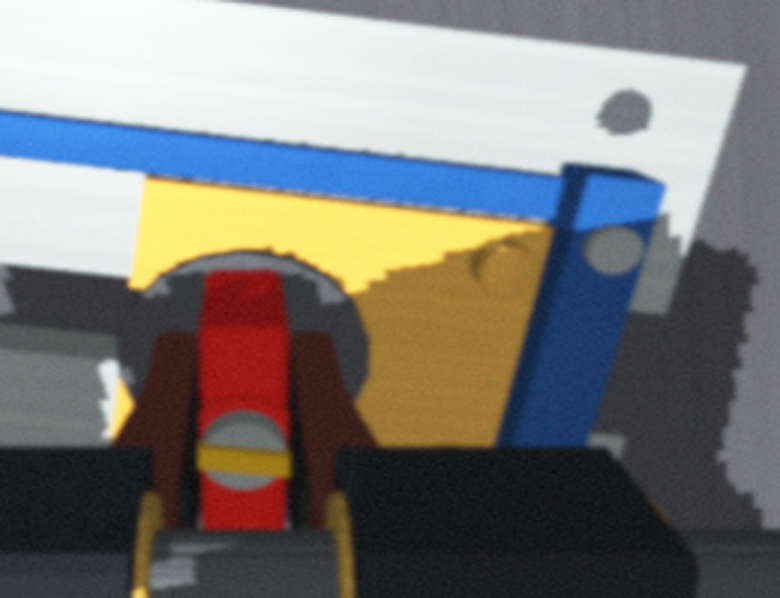

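Plate's edge sits flush on the stop's foot at (540,300) in the crop, with no steel visible between, and the force rose to about 5 N. Next I turn clockwise, compensating for the knob axis sitting about 2.5 mm off the TCP.

```bash
python3 -m crank '{"delta_pos":[[0,0,-0.0005],[0,0,-0.0005],[0,0,0]],"angular":[[0,0.055,0],[0,0.055,0],[0,0,0]]}'
python3 -m crank '{"delta_pos":[[0,0,-0.0005],[0,0,-0.0005],[0,0,-0.0005],[0,0,0]],"angular":[[0,0.055,0],[0,0.055,0],[0,0.055,0],[0,0,0]]}'
python3 -c "
from station import telemetry as t
s=t.read_state();print(s['tool_pos'],s['ft_force'],s['torque'])"
```

```text
time: 13.02
tool_pos: [0.5635, 0.1529, 0.0574]
tool_rot: [-90.0, 0.0, -120.8]
ft_force: [-4.1, 2.7, -2.4]
width: 0.0135
time: 13.52
tool_pos: [0.5629, 0.1536, 0.0574]
tool_rot: [-90.0, 0.0, -150.3]
ft_force: [-2.9, 3.8, -3.2]
width: 0.0136
[0.56291483 0.15356542 0.05744146] [-2.85185118  3.76682093 -3.20236066] [0.6090478  0.73184226 0.03713019]
```

```bash
python3 -m crank '{"delta_pos":[[0,0,-0.0005],[0,0,-0.0005],[0,0,-0.0005],[0,0,0]],"angular":[[0,0.055,0],[0,0.055,0],[0,0.055,0],[0,0,0]]}'
python3 -c "
from station import telemetry as t
s=t.read_state();print(s['ft_force'],s['torque'])"
python3 -m crank '{"delta_pos":[[0,0,-0.0003],[0,0,-0.0003],[0,0,0]],"angular":[[0,0.03,0],[0,0.03,0],[0,0,0]]}'
python3 -c "
from station import telemetry as t
s=t.read_state();print(s['ft_force'],s['torque'],s['q'])"
```

```text
time: 14.02
tool_pos: [0.5627, 0.1545, 0.0575]
tool_rot: [-90.0, 0.0, -179.9]
ft_force: [-3.2, 2.8, -3.9]
width: 0.0137
[-3.21971103  2.80434929 -3.87301647] [0.47786336 0.65520734 0.02638502]
time: 14.4
tool_pos: [0.5628, 0.1549, 0.0576]
tool_rot: [-90.0, 0.0, 169.4]
ft_force: [-2.1, 1.6, -3.2]
width: 0.0141
[-2.10080515  1.57417328 -3.20092281] [0.53294901 0.62168    0.05613502] [ 1.42235075e+01  3.40854711e+01  1.03776106e+02 -2.91130590e-03
  4.21098475e+01  1.14833793e+02]
```

```bash
python3 -m crank '{"delta_pos":[[0,0,-0.0002],[0,0,-0.0002],[0,0,-0.0002],[0,0,0]],"angular":[[0,0.022,0],[0,0.022,0],[0,0.022,0],[0,0,0]]}'
python3 -c "
from station import telemetry as t
s=t.read_state();print(s['ft_force'],s['torque'],s['q'][5])"
```

```text
time: 14.9
tool_pos: [0.5627, 0.1551, 0.0572]
tool_rot: [-90.0, 0.0, 157.5]
ft_force: [-1.9, 1.7, -6.2]
width: 0.0137
[-1.86510272  1.69753619 -6.23796448] [0.16635735 0.37417788 0.08029303] 126.78862328500854
```

```bash
python3 -m crank '{"delta_pos":[[0,0,0],[0,0,0],[0,0,0],[0,0,0]],"angular":[[0,0,0],[0,0,0],[0,0,0],[0,0,0]]}' 130
python3 -m crank '{"delta_pos":[[0,-0.03,0],[0,-0.04,0],[-0.0031,0,0],[0,0,0]],"angular":[[0,0,0],[0,0,0],[0,0,0],[0,0,0]]}'
python3 - <<'E'
from h import *
s=telemetry.read_state(); im=optics.capture("wrist"); cv2.imwrite("pics/w6.png",im); np.save("w6.npy",T_tool(s)); print(s["tool_pos"],s["tool_rot"],s["ft_force"],s["torque"],s["width"])
blobs(im,cam("wrist",s),(270,400,120,310),.084,.091)
cv2.imwrite("pics/c7.png",cv2.resize(im[60:360,200:480],None,fx=2.4,fy=2,interpolation=2))
E
```

```text
time: 15.4
tool_pos: [0.563, 0.1553, 0.0577]
tool_rot: [-90.0, 0.0, 157.2]
ft_force: [-0.4, 0.3, 0.5]
width: 0.0428
time: 15.9
tool_pos: [0.5648, 0.1542, 0.113]
tool_rot: [-90.0, -0.0, 157.2]
ft_force: [0.1, 0.1, -0.0]
width: 0.0431
[0.56478857 0.1542147  0.11301504] [-8.99895450e+01 -1.13144833e-02  1.57188649e+02] [ 0.0896752   0.09958642 -0.0314063 ] [ 0.04914253  0.15425983 -0.0292323 ] 0.04308173156180435
red 972 px 321.4 209.5 mean [0.5753 0.15  ] std [ 4.1 13.2] dir 162.2 rect [568.3 153.6] [16.2 50.9] 67.2
yel 5528 px 320.2 170.0 mean [0.6005 0.1402] std [15.3 17. ] dir 49.0 rect [591.  145.6] [55.7 62.6] 71.4
```

View pics/c7.png

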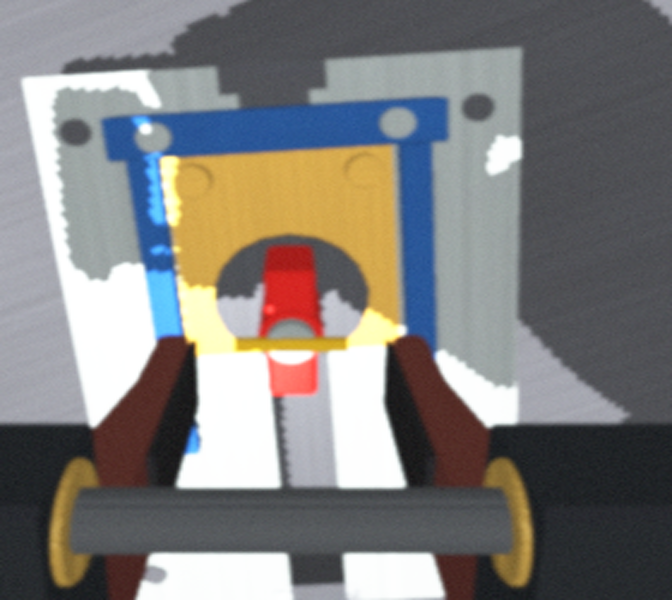

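Plate's edge meets the stop along (160–400,155), and the yellow line is square across the slot (about 67.5° against 71.4°, as expected at the wall). The bar stands clear for a regrip. I'll rotate the gripper back half a turn and regrip.

```bash
python3 -m crank '{"delta_pos":[[0,0,0],[0,0,0],[0,0,0],[0,0,0],[0,0,0]],"angular":[[0,-0.0588,0],[0,-0.0588,0],[0,-0.0588,0],[0,-0.0588,0],[0,-0.0588,0]]}'
python3 -m crank '{"delta_pos":[[0,0,0],[0,0,0],[0,0,0],[0,0,0],[0,0,0]],"angular":[[0,-0.0588,0],[0,-0.0588,0],[0,-0.0588,0],[0,-0.0588,0],[0,-0.0588,0]]}'
python3 -m crank '{"delta_pos":[[0,0,0],[0,0,0],[0,0,0],[0,0,0],[0,0,0]],"angular":[[0,-0.0588,0],[0,-0.0588,0],[0,-0.0588,0],[0,-0.0588,0],[0,-0.0588,0]]}'
python3 -m crank '{"delta_pos":[[0,0,0],[0,0,0],[0,0,0],[0,0,0]],"angular":[[0,-0.0588,0],[0,-0.0588,0],[0,0,0],[0,0,0]]}'
python3 -c "
from station import telemetry as t
s=t.read_state();print(s['tool_pos'],s['tool_rot'],s['ft_force'],s['torque'],s['q'])"
```

```text
time: 16.58
tool_pos: [0.564, 0.1541, 0.112]
tool_rot: [-90.0, -0.1, -149.5]
ft_force: [0.4, 0.2, -0.3]
width: 0.0433
time: 17.2
tool_pos: [0.564, 0.1541, 0.112]
tool_rot: [-90.1, -0.1, -96.6]
ft_force: [-0.3, -0.1, 0.3]
width: 0.043
time: 17.82
tool_pos: [0.564, 0.1541, 0.112]
tool_rot: [-90.1, 0.1, -43.7]
ft_force: [-0.5, 0.0, 0.0]
width: 0.0432
time: 18.32
tool_pos: [0.5645, 0.1543, 0.1128]
tool_rot: [-90.0, 0.1, -23.1]
ft_force: [0.9, 0.3, 0.2]
width: 0.0429
[0.56451796 0.15426856 0.11276285] [-9.00408132e+01  5.65355791e-02 -2.30890731e+01] [0.89370744 0.30157081 0.21771646] [-0.04572715 -0.0443107  -0.0575117 ] [ 1.41182748e+01  2.93120425e+01  1.02491965e+02  2.25306941e-03
  4.82656999e+01 -5.27941731e+01]
```

```bash
python3 -m crank '{"delta_pos":[[0,0.03,0],[0,0.03,0],[0,0.0095,0],[0,0,0]],"angular":[[0,0,0],[0,0,0],[0,0,0],[0,0,0]]}'
python3 -m crank '{"delta_pos":[[0,0,0],[0,0,0],[0,0,0],[0,0,0]],"angular":[[0,0,0],[0,0,0],[0,0,0],[0,0,0]]}' 255 40
python3 -c "
from station import telemetry as t
s=t.read_state();print(s['tool_pos'],s['tool_rot'],s['ft_force'],s['torque'])"
```

```text
time: 18.82
tool_pos: [0.5647, 0.1543, 0.0575]
tool_rot: [-90.0, 0.0, -22.9]
ft_force: [0.3, -0.1, 0.2]
width: 0.0435
time: 19.32
tool_pos: [0.5651, 0.1543, 0.0583]
tool_rot: [-90.0, -0.0, -22.9]
ft_force: [-0.9, -1.3, 3.9]
width: 0.0135
[0.56505744 0.15430319 0.05834468] [-8.99968663e+01 -1.99398636e-02 -2.28765112e+01] [-0.94612855 -1.32162934  3.92758679] [-0.13228066  0.1946907   0.0819845 ]
```

```bash
cat > tq.py <<'E'
from station import telemetry as t
s=t.read_state();print("F",s['ft_force'].round(1),"T",s['torque'].round(3),"yaw",s['tool_rot'][2].round(2),"q6",s['q'][5].round(1))
E
python3 -m crank '{"delta_pos":[[0,0,0],[0,0,0],[0,0,0]],"angular":[[0,0.05,0],[0,0.05,0],[0,0,0]]}';python3 tq.py
python3 -m crank '{"delta_pos":[[0,0,0],[0,0,0]],"angular":[[0,0.022,0],[0,0,0]]}';python3 tq.py
python3 -m crank '{"delta_pos":[[0,0,0],[0,0,0]],"angular":[[0,0.022,0],[0,0,0]]}';python3 tq.py
```

```text
time: 19.7
tool_pos: [0.5649, 0.1541, 0.0583]
tool_rot: [-90.0, -0.0, -40.9]
ft_force: [-2.5, -2.7, 5.4]
width: 0.0133
F [-2.5 -2.7  5.4] T [-0.429  0.279  0.013] yaw -40.89 q6 -35.0
time: 19.95
tool_pos: [0.5648, 0.1541, 0.0583]
tool_rot: [-90.0, -0.0, -44.8]
ft_force: [-1.6, -2.9, 5.3]
width: 0.0139
F [-1.6 -2.9  5.3] T [-0.548  0.347  0.096] yaw -44.77 q6 -31.1
time: 20.2
tool_pos: [0.5648, 0.154, 0.0583]
tool_rot: [-90.0, -0.0, -48.7]
ft_force: [-1.8, -2.7, 4.9]
width: 0.0134
F [-1.8 -2.7  4.9] T [-0.564  0.321  0.124] yaw -48.73 q6 -27.1
```

```bash
python3 -m crank '{"delta_pos":[[0,0,0],[0,0,0]],"angular":[[0,0.02,0],[0,0,0]]}' >/dev/null;python3 tq.py
python3 -m crank '{"delta_pos":[[0,0,0],[0,0,0]],"angular":[[0,0.015,0],[0,0,0]]}'>/dev/null;python3 tq.py
python3 -m crank '{"delta_pos":[[0,0,0]],"angular":[[0,0,0]]}'>/dev/null;python3 tq.py
python3 -m crank '{"delta_pos":[[0,0,0]],"angular":[[0,0,0]]}'>/dev/null;python3 tq.py
```

```text
F [-1.1 -1.8  6.3] T [-0.623  0.371  0.088] yaw -52.33 q6 -23.5
F [-1.3 -3.1  5.7] T [-0.537  0.346  0.161] yaw -55.01 q6 -20.9
F [-1.7 -2.5  5.2] T [-0.583  0.36   0.114] yaw -54.99 q6 -20.9
F [-2.1 -2.6  6.2] T [-0.572  0.382  0.1  ] yaw -54.99 q6 -20.9
```

```bash
python3 -m crank '{"delta_pos":[[0,0,0],[0,0,0]],"angular":[[0,0.014,0],[0,0,0]]}' >/dev/null;python3 tq.py
python3 -m crank '{"delta_pos":[[0,0,0]],"angular":[[0,0,0]]}'>/dev/null;python3 tq.py
python3 -m crank '{"delta_pos":[[0,0,0],[0,0,0]],"angular":[[0,0.014,0],[0,0,0]]}'>/dev/null;python3 tq.py
python3 -m crank '{"delta_pos":[[0,0,0]],"angular":[[0,0,0]]}'>/dev/null;python3 tq.py
```

```text
F [-2.2 -2.9  5.2] T [-0.682  0.339  0.085] yaw -57.53 q6 -18.3
F [-2.4 -2.3  5.6] T [-0.618  0.432  0.132] yaw -57.51 q6 -18.4
F [-2.  -3.2  6.1] T [-0.653  0.394  0.133] yaw -60.05 q6 -15.8
F [-2.5 -3.5  6.2] T [-0.697  0.454  0.059] yaw -60.03 q6 -15.8
```

```bash
python3 -m crank '{"delta_pos":[[0,0,0],[0,0,0]],"angular":[[0,0.014,0],[0,0,0]]}' >/dev/null;python3 tq.py
python3 -m crank '{"delta_pos":[[0,0,0]],"angular":[[0,0,0]]}'>/dev/null;python3 tq.py
python3 -m crank '{"delta_pos":[[0,0,0],[0,0,0]],"angular":[[0,0.014,0],[0,0,0]]}'>/dev/null;python3 tq.py
python3 -m crank '{"delta_pos":[[0,0,0]],"angular":[[0,0,0]]}'>/dev/null;python3 tq.py
```

```text
F [-1.6 -3.7  5.9] T [-0.676  0.39   0.141] yaw -62.57 q6 -13.3
F [-1.2 -3.1  6.8] T [-0.672  0.463  0.113] yaw -62.55 q6 -13.3
F [-2.7 -3.   6.2] T [-0.652  0.454  0.094] yaw -65.09 q6 -10.8
F [-1.6 -4.1  6.6] T [-0.654  0.439  0.15 ] yaw -65.06 q6 -10.8
```

```bash
python3 -m crank '{"delta_pos":[[0,0,0],[0,0,0]],"angular":[[0,0.014,0],[0,0,0]]}' >/dev/null;python3 tq.py
python3 -m crank '{"delta_pos":[[0,0,0]],"angular":[[0,0,0]]}'>/dev/null;python3 tq.py
```

```text
F [-2.7 -3.9  6.5] T [-0.727  0.424  0.126] yaw -67.61 q6 -8.3
F [-2.9 -3.1  6.5] T [-0.733  0.442  0.151] yaw -67.58 q6 -8.3
```

```bash
python3 -m crank '{"delta_pos":[[0,0,0],[0,0,0]],"angular":[[0,0.014,0],[0,0,0]]}' >/dev/null;python3 tq.py
python3 -m crank '{"delta_pos":[[0,0,0]],"angular":[[0,0,0]]}'>/dev/null;python3 tq.py
python3 -m crank '{"delta_pos":[[0,0,0]],"angular":[[0,0,0]]}'>/dev/null;python3 tq.py
```

```text
F [-3.2 -2.9  6.6] T [-0.746  0.453  0.147] yaw -70.12 q6 -5.7
F [-2.3 -3.8  7.4] T [-0.757  0.478  0.111] yaw -70.11 q6 -5.8
F [-2.5 -4.   6.2] T [-0.765  0.458  0.123] yaw -70.1 q6 -5.8
```

```bash
python3 -m crank '{"delta_pos":[[0,0,0],[0,0,0]],"angular":[[0,0.011,0],[0,0,0]]}' >/dev/null;python3 tq.py
python3 -m crank '{"delta_pos":[[0,0,0]],"angular":[[0,0,0]]}'>/dev/null;python3 tq.py
python3 -m crank '{"delta_pos":[[0,0,0]],"angular":[[0,0,0]]}'>/dev/null;python3 tq.py
```

```text
F [-2.9 -3.6  6.9] T [-0.743  0.459  0.191] yaw -72.1 q6 -3.8
F [-4.  -4.5  7.5] T [-0.728  0.502  0.143] yaw -72.08 q6 -3.8
F [-2.7 -3.7  7.2] T [-0.723  0.508  0.141] yaw -72.08 q6 -3.8
```

```bash
python3 -m crank '{"delta_pos":[[0,0,0],[0,0,0]],"angular":[[0,0.01,0],[0,0,0]]}' >/dev/null;python3 tq.py
python3 -m crank '{"delta_pos":[[0,0,0]],"angular":[[0,0,0]]}'>/dev/null;python3 tq.py
python3 -m crank '{"delta_pos":[[0,0,0]],"angular":[[0,0,0]]}'>/dev/null;python3 tq.py
python3 -m crank '{"delta_pos":[[0,0,0]],"angular":[[0,0,0]]}'>/dev/null;python3 tq.py
```

```text
F [-2.4 -3.1  6.7] T [-0.773  0.503  0.163] yaw -73.89 q6 -2.0
F [-2.9 -2.1  6.6] T [-0.764  0.529  0.131] yaw -73.88 q6 -2.0
F [-2.4 -4.   6.1] T [-0.721  0.47   0.179] yaw -73.88 q6 -2.0
F [-2.4 -3.1  6. ] T [-0.71   0.464  0.225] yaw -73.88 q6 -2.0
```

```bash
python3 -m crank '{"delta_pos":[[0,0,0],[0,0,0]],"angular":[[0,0.01,0],[0,0,0]]}' >/dev/null;python3 tq.py
python3 -m crank '{"delta_pos":[[0,0,0]],"angular":[[0,0,0]]}'>/dev/null;python3 tq.py
python3 -m crank '{"delta_pos":[[0,0,0]],"angular":[[0,0,0]]}'>/dev/null;python3 tq.py
python3 -m crank '{"delta_pos":[[0,0,0]],"angular":[[0,0,0]]}'>/dev/null;python3 tq.py
```

```text
F [-2.7 -3.6  6.7] T [-0.769  0.461  0.155] yaw -75.69 q6 -0.2
F [-3.7 -3.2  6.1] T [-0.774  0.522  0.171] yaw -75.68 q6 -0.2
F [-2.4 -4.7  6.7] T [-0.701  0.452  0.154] yaw -75.68 q6 -0.2
F [-3.2 -3.9  7.1] T [-0.761  0.471  0.151] yaw -75.68 q6 -0.2
```

```bash
python3 -m crank '{"delta_pos":[[0,0,0],[0,0,0]],"angular":[[0,0.01,0],[0,0,0]]}' >/dev/null;python3 tq.py
python3 -m crank '{"delta_pos":[[0,0,0]],"angular":[[0,0,0]]}'>/dev/null;python3 tq.py
python3 -m crank '{"delta_pos":[[0,0,0]],"angular":[[0,0,0]]}'>/dev/null;python3 tq.py
python3 -m crank '{"delta_pos":[[0,0,0]],"angular":[[0,0,0]]}'>/dev/null;python3 tq.py
```

```text
F [-3.1 -3.9  7.9] T [-0.745  0.492  0.145] yaw -77.49 q6 1.6
F [-1.5 -4.   7.4] T [-0.777  0.439  0.184] yaw -77.48 q6 1.6
F [-3.6 -4.2  7.5] T [-0.773  0.544  0.142] yaw -77.48 q6 1.6
F [-2.2 -3.5  5.9] T [-0.784  0.506  0.191] yaw -77.48 q6 1.6
```

```bash
python3 -m crank '{"delta_pos":[[0,0,0],[0,0,0]],"angular":[[0,0.01,0],[0,0,0]]}' >/dev/null;python3 tq.py
python3 -m crank '{"delta_pos":[[0,0,0]],"angular":[[0,0,0]]}'>/dev/null;python3 tq.py
python3 -m crank '{"delta_pos":[[0,0,0]],"angular":[[0,0,0]]}'>/dev/null;python3 tq.py
python3 -m crank '{"delta_pos":[[0,0,0]],"angular":[[0,0,0]]}'>/dev/null;python3 tq.py
```

```text
F [-3.2 -3.6  7.6] T [-0.764  0.5    0.158] yaw -79.29 q6 3.4
F [-3.3 -4.2  6.5] T [-0.774  0.509  0.122] yaw -79.28 q6 3.4
F [-3.3 -4.1  7. ] T [-0.757  0.479  0.121] yaw -79.27 q6 3.4
F [-4.  -3.8  7.4] T [-0.783  0.515  0.173] yaw -79.28 q6 3.4
```

```bash
python3 -m crank '{"delta_pos":[[0,0,0],[0,0,0]],"angular":[[0,0.011,0],[0,0,0]]}' >/dev/null;python3 tq.py
python3 -m crank '{"delta_pos":[[0,0,0]],"angular":[[0,0,0]]}'>/dev/null;python3 tq.py
python3 -m crank '{"delta_pos":[[0,0,0]],"angular":[[0,0,0]]}'>/dev/null;python3 tq.py
```

```text
F [-2.4 -3.7  6.7] T [-0.782  0.543  0.222] yaw -81.28 q6 5.4
F [-3.8 -3.1  7.6] T [-0.797  0.506  0.188] yaw -81.26 q6 5.4
F [-2.9 -3.5  7.6] T [-0.773  0.645  0.165] yaw -81.26 q6 5.4
```

```bash
python3 -m crank '{"delta_pos":[[0,0,0],[0,0,0]],"angular":[[0,0.011,0],[0,0,0]]}' >/dev/null;python3 tq.py
python3 -m crank '{"delta_pos":[[0,0,0]],"angular":[[0,0,0]]}'>/dev/null;python3 tq.py
python3 -m crank '{"delta_pos":[[0,0,0]],"angular":[[0,0,0]]}'>/dev/null;python3 tq.py
```

```text
F [-3.3 -3.5  7.3] T [-0.831  0.588  0.216] yaw -83.25 q6 7.4
F [-3.1 -4.1  7.3] T [-0.793  0.521  0.231] yaw -83.23 q6 7.4
F [-2.7 -3.3  6.4] T [-0.833  0.532  0.17 ] yaw -83.24 q6 7.4
```

```bash
python3 -m crank '{"delta_pos":[[0,0,0],[0,0,0]],"angular":[[0,0.011,0],[0,0,0]]}' >/dev/null;python3 tq.py
python3 -m crank '{"delta_pos":[[0,0,0]],"angular":[[0,0,0]]}'>/dev/null;python3 tq.py
python3 -m crank '{"delta_pos":[[0,0,0]],"angular":[[0,0,0]]}'>/dev/null;python3 tq.py
python3 -m crank '{"delta_pos":[[0,0,0]],"angular":[[0,0,0]]}'>/dev/null;python3 tq.py
```

```text
F [-3.9 -4.1  6.4] T [-0.874  0.555  0.214] yaw -85.23 q6 9.4
F [-3.7 -3.6  7.7] T [-0.85   0.513  0.196] yaw -85.21 q6 9.4
F [-3.2 -4.5  7.6] T [-0.775  0.587  0.172] yaw -85.21 q6 9.4
F [-3.9 -3.6  7.1] T [-0.804  0.586  0.212] yaw -85.21 q6 9.4
```

```bash
cat > avg.py <<'E'
from station import telemetry as t, optics
import numpy as np
L=[]
for k in range(12):
    optics.capture("side"); s=t.read_state(); L.append(np.r_[s['ft_force'],s['torque'],s['tool_pos']*1000])
L=np.array(L); print(s['time'],"mean",L.mean(0).round(3),"std Tz",L[:,5].std().round(3),"yaw",s['tool_rot'][2].round(2))
E
python3 avg.py
python3 -m crank '{"delta_pos":[[0,-0.0007,0],[0,0,0]],"angular":[[0,0,0],[0,0,0]]}' >/dev/null;python3 avg.py
```

```text
28.55 mean [-3.36100e+00 -3.90000e+00  6.93900e+00 -8.19000e-01  5.63000e-01
  2.21000e-01  5.64363e+02  1.53694e+02  5.83070e+01] std Tz 0.018 yaw -85.21
29.4 mean [-2.37200e+00 -5.19100e+00  3.53000e+00 -1.03900e+00  4.13000e-01
  2.23000e-01  5.64355e+02  1.53733e+02  5.83250e+01] std Tz 0.042 yaw -85.27
```

```bash
python3 -m crank '{"delta_pos":[[0,-0.0014,0],[0,0,0]],"angular":[[0,0,0],[0,0,0]]}' >/dev/null;python3 avg.py
python3 -m crank '{"delta_pos":[[0,-0.0008,0],[0,0,0]],"angular":[[0,0,0],[0,0,0]]}' >/dev/null;python3 avg.py
```

```text
30.25 mean [ 6.21000e-01 -5.52600e+00 -8.78600e+00 -1.08400e+00 -2.18000e-01
  2.19000e-01  5.64194e+02  1.53687e+02  5.83880e+01] std Tz 0.033 yaw -85.3
31.1 mean [ 2.33400e+00 -5.08200e+00 -1.49730e+01 -1.01000e+00 -5.44000e-01
  2.14000e-01  5.64146e+02  1.53678e+02  5.84230e+01] std Tz 0.024 yaw -85.3
```

```bash
python3 -m crank '{"delta_pos":[[0,0.0019,0],[0,0,0]],"angular":[[0,0,0],[0,0,0]]}' >/dev/null;python3 avg.py
python3 -m crank '{"delta_pos":[[0,0,0],[0,0,0],[0,0,0],[0,0,0]],"angular":[[0,0,0],[0,0,0],[0,0,0],[0,0,0]]}' 130
python3 -m crank '{"delta_pos":[[0,-0.03,0],[0,-0.04,0],[0,-0.06,0],[0,0,0],[0,0,0]],"angular":[[0,0,0],[0,0,0],[0,0,0],[0,0,0],[0,0,0]]}'
python3 avg.py
python3 - <<'E'
from h import *
s=telemetry.read_state(); im=optics.capture("wrist"); cv2.imwrite("pics/w7.png",im); print(s["tool_pos"],s["tool_rot"])
np.save("w7.npy",T_tool(s))
sc=optics.capture("scene"); a=cv2.resize(im[40:340,150:510],None,fx=2.2,fy=1.9,interpolation=2)[:, :792]
b=cv2.resize(sc[150:285,230:440],(0,0),fx=1.7,fy=1.7); cv=np.zeros((600,792,3),np.uint8); cv[:a.shape[0],:a.shape[1]]=a[:600]; cv[:b.shape[0]//1,792-b.shape[1]:][:b.shape[0]]=b; cv2.imwrite("pics/c8.png",cv)
E
```

```text
31.95 mean [-2.12800e+00 -6.19300e+00 -4.52000e-01 -1.19500e+00  3.07000e-01
  1.85000e-01  5.64172e+02  1.53687e+02  5.83470e+01] std Tz 0.031 yaw -85.3
time: 32.45
tool_pos: [0.5651, 0.1546, 0.0588]
tool_rot: [-90.0, 0.0, -85.3]
ft_force: [-0.3, -0.3, 0.3]
width: 0.043
time: 33.08
tool_pos: [0.5645, 0.1543, 0.1623]
tool_rot: [-90.0, -0.0, -85.3]
ft_force: [0.6, -0.7, -0.3]
width: 0.043
33.675 mean [-4.20000e-02  1.90000e-01 -7.30000e-02 -6.00000e-02  4.20000e-02
  0.00000e+00  5.64446e+02  1.54246e+02  1.61805e+02] std Tz 0.027 yaw -85.34
[0.56494217 0.15435614 0.16256265] [-9.00082734e+01 -1.85511407e-03 -8.53427189e+01]
```

View pics/c8.png

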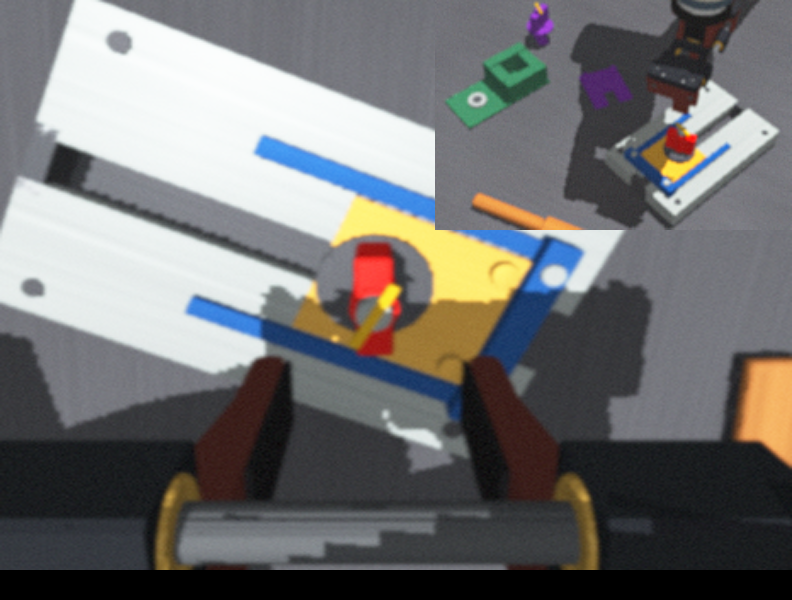

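The plate is flush on the stop, the yellow line lies across the slot, the foot sits on the plate, and the bystanders are in place. The torque sensor reads 0.000 when free, so the standing value of about 0.2 N m is real. I'll hand the job in.

```bash
python3 -c "
from station import close_job; print(close_job())"
```

```text
the job is handed in; nothing more can be done
None
```

The plate is clamped against the blue stop, and the job was handed in at about 34 s of the 72 s allowed.

**What I did:**
- I took the red-knobbed T-bolt from the holder and lowered its head through the slot at the entry point, with no contact force.
- I slid it into the notch and pushed the plate about 17 mm. I stopped when the push rose from 2 N to about 5 N.
- I turned the knob about 102° clockwise, so the head met the cavity walls. I regripped half a turn back, turned about 62° more, then let go and lifted clear.

**Last checks:**
- **Clamp torque:** it stood at 0.19–0.22 N m, inside 0.15–0.25, and the sensor read 0.000 when free.
- **Pull test:** with about 12 N of net upward pull while still gripped, the knob moved only about 0.1 mm, so the play is taken up.
- **Final pictures:** the plate is flush on the stop, the yellow line lies across the slot, the holder is empty, and the washer and purple look-alikes are in place.

**What disagreed:**
- Torque was noisy (about ±0.03 N m) and rose only gently at the end. The clamp force, about 50 N, is therefore inferred from the 0.004 N m per N figure rather than measured.
- Taking up the play took 5–9° more turning than the longest stated play (4.4 mm, 63°) would need. That is slightly outside my angle uncertainty of about ±3°.
- Two of the moves were run from a shell loop and from a leftover variable definition. The rows were typed in full both times, and the leftover variable was never used.

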